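# Index and lock the filling carousel

## Robot

A 6-joint arm with a two-finger parallel gripper is mounted at the origin on the work surface. World frame = base frame: x ahead of the robot, y to its left, z up, the work surface at z = 0. Lengths are in m, angles in degrees, forces in N, time in s.
With the tool pointing down it reaches from about 0.35 to 0.975 m from the base axis. Payload 7.1 kg.
Tool frame: the origin (TCP) lies midway between the tips of the shut fingers; the grasp point (between the pads) lies ctrl.grasp_offset behind it (ctrl.grasp_offset is the distance from the TCP to the grasp point, in m); z points along the fingers, y is the line along which they close (so a half turn about z gives the same grasp; the last joint's range is limited). The gripper opens to 88 mm and grips with 3 to 60 N. Pads are 20 mm wide; open, the fingers measure 115 mm over their backs; the gripper's body (75 mm by 178 mm) begins 61 mm behind the grasp point.
Start: joints at [-64.744, 24.242, 93.386, -0, 62.372, -1.089], TCP at [0.277, -0.56, 0.223] pointing down, gripper open.
Joint ranges: [-172.04, 172.04], [-51.8, 120.97], [4.93, 147.93], [-75.15, 255.16], [6.16, 154.13], [-145.62, 145.62]. Speed limits (degrees/s): [136.94, 136.94, 172.46, 180, 180, 180].

## Interface

Orientations are given as [roll, pitch, yaw] about the fixed x, y, z axes, in that order (R = Rz(yaw) Ry(pitch) Rx(roll)).
In Python, from plant import ctrl gives the robot as it stands. The module is installed in compiled form; this text tells all that it offers.
- The arm moves only by the tool jog_arm, never from a script. Its argument "targets" is one flat list of numbers, 6 for each row, row after row: the shift along the tool's x, y, z in mm, then the turn, a rotation vector about the tool's x, y, z in rad. A call has 1 to 12 rows; each row shifts and turns the commanded pose from where the row before left it, along the tool's axes as they then stand; what a row does not reach is not made up. A row lasts 1/10 s, in which the tool goes at most 50 mm and 8.59 degrees, less where a joint would pass 70% of its speed; a pose out of reach is approached as far as the arm can. A call is refused whole if a number of a shift passes 50 or a number of a turn 0.15, either way. A call with a gripper value outside its range is refused whole. "hand" is the opening, from 0 (shut) to 1 (fully open), set as the call begins (left out, the last holds). The fingers move at their own pace and stop on an object; "grip_force" is the grip in N (left out, the last holds). Time passes only in rows, so rows that do not move let the fingers close. It gives the time, the measured TCP pose, the force, the opening and the grip force at its end, in the units of the state.
- ctrl.get_obs(): the state, without advancing time (a new reading comes with each control period).
- ctrl.snapshot(name): name is "side" or "top" or "wrist"; returns a dict with "image" (384x512x3 uint8, red, green, blue), "fovy" (degrees; the focal length in pixels is half the picture's height over the tangent of half this angle, whatever the lens; pixels are square), "cx", "cy" (the principal point, pixels), "R" (3x3) and "t" (3): a world point X has camera coordinates R X + t. Camera axes: x right, y down, z forward; pixel columns grow to the right and rows downward; lengths in m; the calibration is good to about 2 mm. The wrist camera is an equidistant fisheye: a pixel r from the principal point sees the ray r / f radians off the axis. A picture is of the moment at which its call begins. There is no depth.
- ctrl.sign_off(): hands the job in; it is judged then, once.
Trained networks look in a picture, given as the dict that the camera call returned (one of the last four; its "shot" number tells which), for a name from the list of things; names that differ only in an ending like _2 or _b are one class to them, and where a whole thing is asked for, a point or a joint stands for the part that bears it (a point fixed in the world has none). Each returns a list of dicts, best first, with "p" (0 to 1); they miss things now and then, are a little off and sometimes report something else, mostly with a low value. They report only what shows in the picture. A call takes as long as a camera call.
- ctrl.masks_of(label, picture): "region" (384x512 bool, what is visible of it) and "centre" ([column, row] in pixels, amid what is visible of it).
- ctrl.mark_of(label, picture): "centre" ([column, row] in pixels: a listed point, or the origin of a listed thing).
The state is a dict: "clock": time; "joint_positions": joint angles; "qd": joint speeds; "tau": joint torques, N m; "tcp_pos": TCP position; "orientation": TCP orientation; "wrist_force": force on the tool from outside, world axes, zero at the start; "ft_torque": the same for the moment, N m; "width": opening from 0.0 (shut) to 1.0 (fully open); "grip_force": force on a finger pad.
Only numpy, scipy, OpenCV 4.12 (cv2) and the standard library are available. Lean on these libraries where they do the work, as an engineer would, in place of code of your own. Each camera call takes 0.05 s, during which the arm holds its last target. There are 200 camera calls.

## Task

First turn the vessel carousel by its central handle until its one open vessel clicks into place under the filling spout, and let go of the handle. Then take the T-key from its rack, put its square tip fully into the lock screw beside the carousel, turn it clockwise to the stop to lock the carousel, and leave the key standing in the screw. Do not move or knock over the bottles, pots and other things standing around.

Things in the scene. Friction and masses are not known exactly. Their poses are not given: they have to be found in the camera images.
- carousel (a joint): The turntable, an aluminium disc 248 mm wide, top 42 mm above the bench; vertical hinge, rad, grows anticlockwise seen from above, 0 = open vessel under the spout; starts 0.5 to 2.4. Friction 0.04 N m. A spring detent every 60 deg (1.047 rad) needs about 0.2 N m to enter or leave and draws in from 0.04 rad either side; the other five bring closed vessels under the spout.
- base: The carousel's grey fixed base, 200 mm wide, with spout, detent housing (154 mm from the axis, 46 mm high, left side) and lock block; origin on the turning axis at bench height, x towards the spout.
- handle (a point): Centre of the carousel's white handle bar, on the turning axis, 148 mm above the bench. Bar 70 long x 14 wide x 26 high mm (136 to 162 mm above the bench) on a 20 mm thick post, above all the vessels. x = along the bar, which points at the open vessel; z up; turns with the disc.
- open_vessel (a point): Centre of the mouth of the open vessel (44 mm wide, 36 mm bore, no cap), 94 mm above the bench, 88 mm from the turning axis. It is one of six steel vessels bolted to the disc 60 deg apart; the other five are closed by caps 49 mm wide with a small nub, tops 105 mm above the bench.
- spout (a point): Outlet of the fixed white gooseneck spout, on the carousel's far side, 112 mm above the bench, 88 mm from the turning axis. The gooseneck (12 mm thick) rises from a foot 178 mm from the axis; its top is 151 mm above the bench. x = outwards from the axis.
- lock (a joint): The captive lock screw, vertical axis, rad: 0 = unlocked, grows clockwise seen from above, firm stop at 1.05 = locked; starts at 0 to 0.15. Friction 0.1 N m; stays where it is left. It drives a bolt into the disc's edge from below, which enters only when the carousel is in a detent; otherwise the screw is blocked part-way.
- recess (a point): Middle of the mouth of the lock screw's square recess, on its axis, 46 mm above the bench, 166 mm from the carousel's axis on the robot's right. Recess 12 x 12 mm, 20 mm deep, 2 mm chamfer, in a square steel head 28 mm wide sunk in a grey block 56 x 56 x 50 mm. x, y = along the recess's sides, turning with the screw; z up.
- key: Steel T-key, 130 g, loose, upright in its rack with its tip 15 mm above the bench; lifts straight out. Origin: middle of the tip's end face; z up the shank. Shank 10 x 10 mm square, z = 0 to 92 mm, its sides along x and y; crossbar 70 (x) x 14 (y) x 18 mm, z = 91 to 109 mm. In the recess it has about 0.2 rad of play each way before it turns the screw.
- key_grip (a point): Middle of the key's crossbar, 100 mm above the tip; x = along the bar.
- key_rack: White plastic block 60 (x) x 100 (y) x 45 mm with three holes 30 mm deep in a row along y; the key stands in the middle one (square, 11.5 mm). Fixed; stands left or right of the carousel. Origin: middle of its underside.
- empty_rack: Similar white block, with three empty round holes and no key, on the other side. Fixed; not needed.
- wash_a: Wash bottle with red cap, 68 mm wide, 148 mm tall, loose bystander; origin under its centre.
- wash_b: A second such wash bottle, loose bystander.
- pot_a: Open steel pressure pot, 52 mm wide, 85 mm tall, loose bystander on the left.
- pot_b: A second such pot, loose bystander on the right.
- pot_cap: Steel pot cap lying on the bench, 56 mm wide, 36 mm tall, loose bystander.
- beaker: Glass beaker, 66 mm wide, 80 mm tall, loose bystander.
- amber: Amber glass bottle, 60 mm wide, 130 mm tall, loose bystander.

How it is judged:
By the outcome, as a careful person would: the job done as asked, in the order asked, and still so for the second after the job is handed in, with the robot touching nothing.
It also fails if it takes over 72 s, if anything falls off the work surface, if the arm or the gripper's body presses on something with over 40 N, if the wrist force passes 120 N, or if a joint passes its speed limit or range.

## Working session

There is one attempt and no reset: what is moved stays moved. The work goes in short steps, Python scripts to look and compute and a tool call to move; the robot and the scene stay as the last step left them, time stands still between calls to the robot, and variables do not carry over. Pictures are saved under pics/ and viewed, at most 10 in all, crops included, and the job is handed in when it is done.

Besides the shell and the picture viewer there is one more tool, called after ">>>" by a JSON object that holds its "op" and its "data", one argument or row to a line. jog_arm: Moves the arm, as the interface text tells. Its arguments: {"type":"object","properties":{"targets":{"type":"array","items":{"type":"number"}},"hand":{"type":"number"},"grip_force":{"type":"number"}},"required":["targets"]}

```bash
mkdir -p pics
cat > h.py <<'E'
import numpy as np, cv2
from plant import ctrl
def K(s):
    return 192/np.tan(np.radians(s["fovy"])/2)
def ray(s,px):
    f=K(s); d=np.array([px[0]-s["cx"],px[1]-s["cy"]],float)
    return d/f
def at_z(s,px,z,fish=False):
    f=K(s); d=np.array([px[0]-s["cx"],px[1]-s["cy"]],float)
    if fish:
        r=np.hypot(*d); th=r/f; v=np.array([*(d/max(r,1e-9)*np.sin(th)),np.cos(th)])
    else: v=np.array([*(d/f),1.])
    R=np.array(s["R"]);t=np.array(s["t"]); C=-R.T@t; w=R.T@v
    return C+w*(z-C[2])/w[2]
def proj(s,X,fish=False):
    f=K(s); c=np.array(s["R"])@np.array(X)+np.array(s["t"])
    if fish:
        r=np.hypot(c[0],c[1]); th=np.arctan2(r,c[2]); d=c[:2]/r*th*f
    else: d=c[:2]/c[2]*f
    return d+[s["cx"],s["cy"]]
def snap(n,save=None):
    s=ctrl.snapshot(n)
    if save: cv2.imwrite(f"pics/{save}.png",cv2.resize(s["image"][:,:,::-1],None,fx=1.5,fy=1.5))
    return s
E
python3 - <<'E'
from h import *
Z=dict(handle=.148,open_vessel=.094,spout=.112,recess=.046,key_grip=.115,base=0,key_rack=0,empty_rack=0,wash_a=0,pot_a=0,pot_cap=0,beaker=0,amber=0)
for n in("top","side"):
    s=snap(n,n+"1"); print(n,-np.array(s["R"]).T@s["t"],s["fovy"])
    for k,z in Z.items():
        for m in ctrl.mark_of(k,s)[:2]:
            print(k,round(m["p"],2),np.round(m["centre"],1),np.round(at_z(s,m["centre"],z),4))
print(ctrl.grasp_offset,ctrl.get_obs())
E
```

```text
top [0.38322974 0.04482085 1.19004969] 57.68475173107845
handle 0.8 [286.3 170.5] [ 0.6001 -0.0438  0.148 ]
handle 0.16 [370.2 197.9] [ 0.5172 -0.2957  0.148 ]
open_vessel 0.96 [259.9 187.4] [0.5561 0.0361 0.094 ]
spout 0.93 [287.6 142. ] [ 0.7004 -0.0517  0.112 ]
recess 0.41 [330.1 194.2] [ 0.5421 -0.1968  0.046 ]
recess 0.36 [260.8 187.9] [0.562  0.0327 0.046 ]
key_grip 0.51 [155.8 204.5] [0.4975 0.3588 0.115 ]
base 0.81 [279.2 180.8] [ 0.5944 -0.0315  0.    ]
key_rack 0.91 [162.9 207.5] [0.4996 0.3676 0.    ]
empty_rack 0.87 [371.6 199.1] [ 0.5322 -0.3487  0.    ]
wash_a 0.94 [332.1 133.9] [ 0.7636 -0.2192  0.    ]
wash_a 0.69 [208.1 134.5] [0.7594 0.2192 0.    ]
pot_a 0.68 [369.6 154.7] [ 0.6888 -0.3484  0.    ]
pot_a 0.59 [170.5 157.7] [0.6747 0.3487 0.    ]
pot_cap 0.75 [221.4 259.5] [0.3255 0.1635 0.    ]
beaker 0.91 [331.7 256.1] [ 0.3387 -0.2065  0.    ]
amber 0.74 [285.  142.9] [ 0.73   -0.0525  0.    ]
amber 0.6 [131.6 183.1] [0.5838 0.4798 0.    ]
side [0.03981624 1.10075172 0.75818608] 51.364325743177524
handle 0.89 [243.8 167.7] [ 0.6393 -0.0879  0.148 ]
open_vessel 0.8
[... 873 characters left out ...]
.1433 0.    ]
0.0187 {'clock': 1.4, 'joint_positions': array([-6.47482695e+01,  2.42417662e+01,  9.33864740e+01, -1.38052016e-03,
        6.23728359e+01, -1.08794464e+00]), 'qd': array([-0.0017185 , -0.02130755, -0.03435508,  0.01405883,  0.04700874,
        0.0242182 ]), 'tau': array([-2.28962512e-03, -5.44579268e+01, -2.74042207e+01,  6.42968668e-02,
        1.68384280e-02, -2.11156805e-05]), 'tcp_pos': array([ 0.27732236, -0.56008176,  0.22267534]), 'orientation': array([-1.79998901e+02,  1.20245373e-03,  2.63403153e+01]), 'wrist_force': array([-0.75827186, -0.07058386, -0.16942278]), 'ft_torque': array([0.0024997 , 0.02728571, 0.0278608 ]), 'grip_force': 0.0, 'width': 1.0014647270341668}
```

View pics/top1.png

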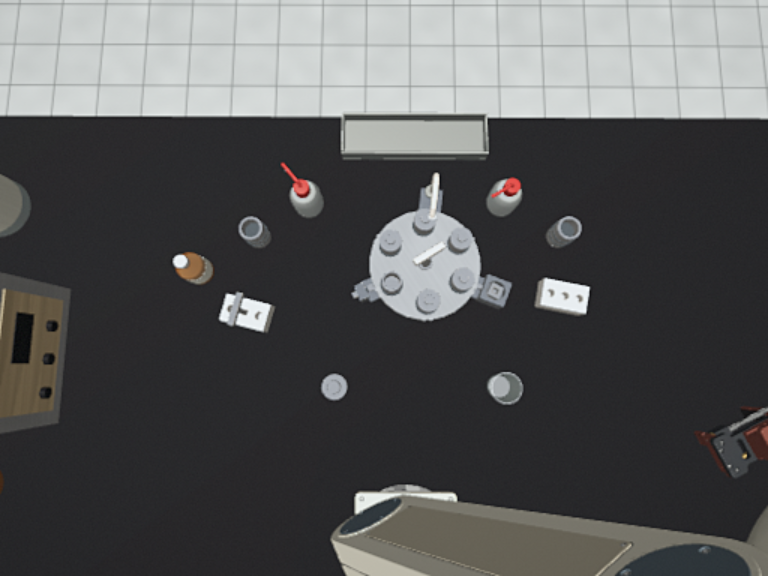

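View pics/side1.png

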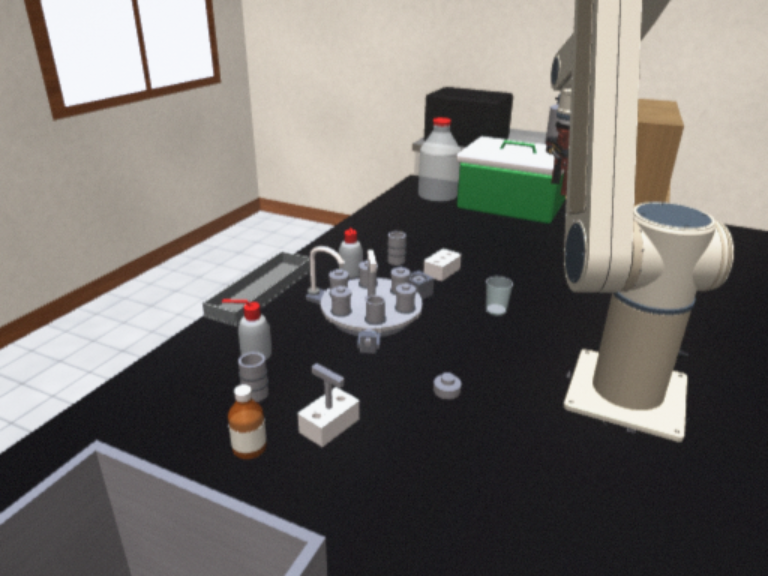

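The top view shows the disc centred at about (425,265), the open vessel at (390,284), the spout at (433,212), the lock block at (495,290) and the key rack on the left at (246,312). The carousel angle is about 2.1 rad, so it needs a clockwise turn of about 122°. I'll move above the handle first.

>>> {"op": "jog_arm", "data": {
  "targets": [37,-22.8,-2.1,0,0,0,37,-22.8,-2.1,0,0,0,37,-22.8,-2.1,0,0,0,37,-22.8,-2.1,0,0,0,37,-22.8,-2.1,0,0,0,37,-22.8,-2.1,0,0,0,37,-22.8,-2.1,0,0,0,37,-22.8,-2.1,0,0,0,37,-22.8,-2.1,0,0,0,37,-22.8,-2.1,0,0,0,37,-22.8,-2.1,0,0,0,37,-22.8,-2.1,0,0,0],
  "hand": 1
}}

```text
clock: 2.6
tcp_pos: [0.5546, -0.1162, 0.2482]
orientation: [180.0, -0.0, 26.4]
wrist_force: [0.2, -0.2, 0.1]
width: 0.996
grip_force: 0.0
```

>>> {"op": "jog_arm", "data": {
  "targets": [37,-22.8,-2,0,0,0,37,-22.8,-2,0,0,0,0,0,0,0,0,-0.13,0,0,0,0,0,-0.13,0,0,0,0,0,-0.13,0,0,0,0,0,-0.13,0,0,0,0,0,-0.13,0,0,0,0,0,-0.13,0,0,0,0,0,-0.13,0,0,0,0,0,-0.13,0,0,0,0,0,-0.13,0,0,0,0,0,-0.13]
}}

```text
clock: 3.8
tcp_pos: [0.5999, -0.0441, 0.2519]
orientation: [180.0, 0.0, 101.1]
wrist_force: [0.1, 0.7, -0.2]
width: 1.004
grip_force: 0.0
```

>>> {"op": "jog_arm", "data": {
  "targets": [0,0,0,0,0,-0.13,0,0,0,0,0,-0.13,0,0,0,0,0,-0.06,0,0,0,0,0,0,0,0,0,0,0,0]
}}

```text
clock: 4.3
tcp_pos: [0.5999, -0.0441, 0.2519]
orientation: [180.0, 0.0, 119.1]
wrist_force: [0.5, 0.0, -0.6]
width: 0.996
grip_force: 0.0
```

```bash
cat >> h.py <<'E'
def marks(s,Z,fish,n=1):
    for k,z in Z.items():
        for m in ctrl.mark_of(k,s)[:n]:
            print(k,round(m["p"],2),np.round(m["centre"],1),np.round(at_z(s,m["centre"],z,fish),4))
def togo(tgt,yaw):
    o=ctrl.get_obs(); R=Rot.from_euler('xyz',o["orientation"],degrees=True).as_matrix()
    Rt=Rot.from_euler('xyz',[180,0,yaw],degrees=True).as_matrix()
    print("now",np.round(o["tcp_pos"],4),np.round(o["orientation"],2),"shift mm",np.round(1000*R.T@(np.array(tgt)-o["tcp_pos"]),1),"turn",np.round(Rot.from_matrix(R.T@Rt).as_rotvec(),4),"clock",o["clock"])
from scipy.spatial.transform import Rotation as Rot
E
python3 - <<'E'
from h import *
s=snap("wrist","w1")
marks(s,dict(handle=.148,open_vessel=.094,spout=.112,recess=.046),True,2)
togo([.6,-.044,.1293],119)
E
```

```text
handle 0.78 [263.4 192. ] [ 0.605  -0.0442  0.148 ]
handle 0.35 [ 70.8 171.4] [ 0.4169 -0.123   0.148 ]
open_vessel 0.86 [259.1  91.6] [0.5554 0.0369 0.094 ]
spout 0.98 [328.8 226.4] [ 0.6941 -0.0522  0.112 ]
spout 0.72 [216.5 328. ] [ 0.6485 -0.2475  0.112 ]
now [ 0.5999 -0.0442  0.2519] [180.     0.   119.13] shift mm [1.000e-01 1.000e-01 1.226e+02] turn [0.     0.     0.0023] clock 4.55
```

View pics/w1.png

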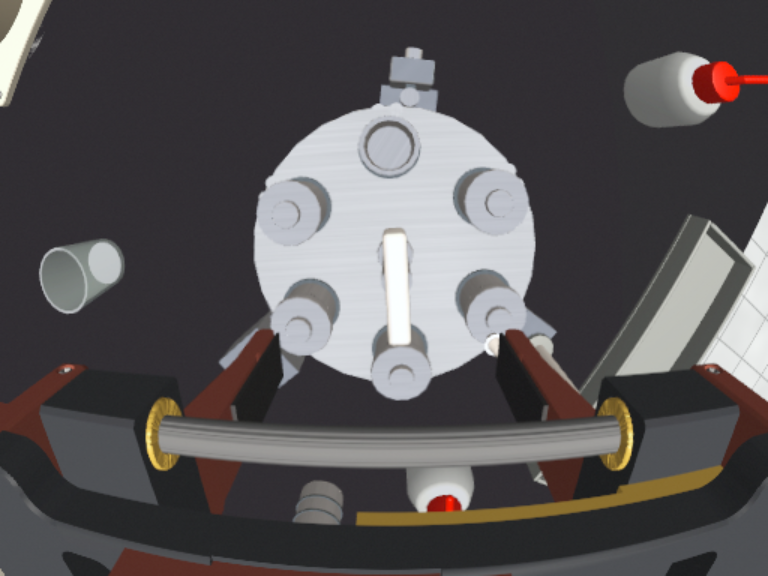

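The handle bar runs from (395,230) to (400,343), the open vessel is at (389,147), and the spout outlet is near (493,345). I'll refine the axis with a fit to the vessel pattern.

Run:
```python
from h import *
from scipy.optimize import least_squares
s=snap("wrist")
for p in [(395,230),(400,343)]: print("bar",at_z(s,np.array(p)/1.5,.162,True).round(4))
caps=[(286,214,-60*-1),(500,199,0),(298,328,0),(493,312,0),(401,374,0)]
P=[at_z(s,np.array(c[:2])/1.5,.105,True)[:2] for c in caps]+[at_z(s,np.array((389,145))/1.5,.094,True)[:2]]
print(np.round(P,4))
def f(v):
    e=[]
    th=v[2]+np.arange(6)*np.pi/3; Q=np.c_[v[0]+.088*np.cos(th),v[1]+.088*np.sin(th)]
    for p in P: d=p-Q; e+=list(d[np.argmin(np.hypot(*d.T))])
    return e
r=least_squares(f,[.603,-.044,np.radians(120)]); print(r.x,np.degrees(r.x[2]),np.round(1000*r.fun,1))
```

```text
bar [ 0.586  -0.0109  0.162 ]
bar [ 0.6226 -0.0698  0.162 ]
[[ 0.5178 -0.0447]
 [ 0.6443  0.0382]
 [ 0.5632 -0.1173]
 [ 0.6846 -0.0352]
 [ 0.6495 -0.1125]
 [ 0.5582  0.0322]]
[ 0.60291644 -0.03990301  2.14061081] 122.6479652371035 [ 2.8 -0.7  0.9 -0.   0.7  0.7 -6.3  0.6 -0.9  1.5  2.7 -2. ]
```

>>> {"op": "jog_arm", "data": {
  "targets": [1.3,5.2,10,0,0,-0.05,0,0,20,0,0,0,0,0,20,0,0,0,0,0,20,0,0,0,0,0,20,0,0,0,0,0,20,0,0,0,0,0,11,0,0,0,0,0,0,0,0,0]
}}

```text
clock: 5.4
tcp_pos: [0.6028, -0.0404, 0.1294]
orientation: [-179.9, -0.1, 122.0]
wrist_force: [-0.4, -0.3, 0.2]
width: 0.996
grip_force: 0.0
```

>>> {"op": "jog_arm", "data": {
  "targets": [0,0,0,0,0,0,0,0,0,0,0,0,0,0,0,0,0,0,0,0,0,0,0,0,0,0,0,0,0,0,0,0,0,0,0,0,0,0,0,0,0,0,0,0,0,0,0,0],
  "hand": 0,
  "grip_force": 30
}}

```text
clock: 6.2
tcp_pos: [0.6038, -0.0405, 0.1309]
orientation: [-180.0, -0.0, 122.0]
wrist_force: [-0.1, -0.8, 0.8]
width: 0.311
grip_force: 0.0
```

Run:
```python
from h import *
o=ctrl.get_obs(); print(o)
s=snap("top")
for n in("top","side"):
  s=snap(n)
  marks(s,dict(open_vessel=.094,spout=.112,recess=.046,wash_a=0),False,2)
```

```text
{'clock': 6.2, 'joint_positions': array([-4.96055269e+00,  2.92072307e+01,  9.94442814e+01, -3.30377989e-04,
        5.13494310e+01, -3.69900290e+01]), 'qd': array([ 0.05737168,  0.01052358,  0.04579903, -0.08157876,  0.02929148,
       -0.04240349]), 'tau': array([ 1.62826982e-04, -5.51510739e+01, -2.29612988e+01,  3.86189169e-02,
        5.65638347e-02,  1.33609283e-04]), 'tcp_pos': array([ 0.60381537, -0.04046479,  0.13087961]), 'orientation': array([-1.79999091e+02, -3.61357913e-04,  1.22029683e+02]), 'wrist_force': array([-0.06368639, -0.84038311,  0.82316336]), 'ft_torque': array([-0.01827143, -0.09330709, -0.07807268]), 'grip_force': 0.0, 'width': 0.3109193059682705}
open_vessel 0.98 [261.2 187.1] [0.5571 0.0319 0.094 ]
recess 0.57 [330.3 194.4] [ 0.5414 -0.1975  0.046 ]
wash_a 0.87 [332.  132.2] [ 0.7698 -0.219   0.    ]
wash_a 0.66 [206.1 134.8] [0.7583 0.2262 0.    ]
open_vessel 0.86 [250.3 201.7] [0.5488 0.0423 0.094 ]
spout 0.96 [224.5 177.8] [ 0.6975 -0.0462  0.112 ]
spout 0.45 [218.5 281. ] [0.4327 0.4566 0.112 ]
recess 0.56 [277.1 181.1] [ 0.5633 -0.2332  0.046 ]
wash_a 0.58 [168.2 236.4] [0.7612 0.2262 0.    ]
wash_a 0.56 [234.1 184. ] [ 0.7471 -0.2119  0.    ]
```

>>> {"op": "jog_arm", "data": {
  "targets": [0,0,0,0,0,0,0,0,0,0,0,0,0,0,0,0,0,0,0,0,0,0,0,0,0,0,0,0,0,0]
}}

```text
clock: 7.25
tcp_pos: [0.6033, -0.0407, 0.1308]
orientation: [-179.9, -0.0, 122.0]
wrist_force: [-4.5, -3.5, 2.2]
width: 0.219
grip_force: 30.0
```

Run:
```python
from h import *
o=ctrl.get_obs(); print(o['width'],o['grip_force'],o['wrist_force'],o['ft_torque'],o['clock'])
```

```text
0.21914299163791606 30.000501573085785 [-4.54393543 -3.51522136  2.18938392] [-0.6038974   0.64146437 -0.0256445 ] 7.25
```

>>> {"op": "jog_arm", "data": {
  "targets": [0,0,0,0,0,0,0,0,0,0,0,0,0,0,-4,0,0,0,0,0,-4,0,0,0,0,0,0,0,0,0],
  "hand": 0.4
}}

```text
clock: 7.75
tcp_pos: [0.6046, -0.0404, 0.1398]
orientation: [179.9, 0.1, 122.0]
wrist_force: [0.2, 0.5, -1.0]
width: 0.401
grip_force: 0.0
```

>>> {"op": "jog_arm", "data": {
  "targets": [0,0,0,0,0,0,0,0,0,0,0,0,0,0,0,0,0,0,0,0,0,0,0,0,0,0,0,0,0,0,0,0,0,0,0,0,0,0,0,0,0,0],
  "hand": 0
}}

```text
clock: 8.45
tcp_pos: [0.6033, -0.0407, 0.1387]
orientation: [-179.9, -0.0, 122.0]
wrist_force: [-4.0, -2.7, 1.9]
width: 0.157
grip_force: 30.0
```

Run:
```python
from h import *
o=ctrl.get_obs(); print(o['width'],o['grip_force'],o['wrist_force'],o['ft_torque'],o['clock'],o['tcp_pos'])
```

```text
0.15656485074506662 30.00061333179474 [-3.95313581 -2.69761845  1.92194571] [-0.53520079  0.59807881  0.1120498 ] 8.45 [ 0.60328292 -0.04071628  0.13874418]
```

>>> {"op": "jog_arm", "data": {
  "targets": [0,-0.6,0,0,0,0.05,0,0,0,0,0,0.1,0,0,0,0,0,0.1,0,0,0,0,0,0.1,0,0,0,0,0,0.1,0,0,0,0,0,0.1,0,0,0,0,0,0.1,0,0,0,0,0,0.1,0,0,0,0,0,0.1,0,0,0,0,0,0.05,0,0,0,0,0,0,0,0,0,0,0,0]
}}

```text
clock: 9.65
tcp_pos: [0.6041, -0.0406, 0.1387]
orientation: [179.9, -0.0, 70.5]
wrist_force: [4.0, -0.5, -4.8]
width: 0.157
grip_force: 30.0
```

Run:
```python
from h import *
o=ctrl.get_obs(); print(o['width'],o['orientation'],o['wrist_force'],o['ft_torque'],o['clock'],o['tcp_pos'])
s=snap("wrist","w2")
marks(s,dict(open_vessel=.094,spout=.112,recess=.046),True,2)
```

```text
0.15726377539756894 [ 1.79919528e+02 -4.95747931e-02  7.05158694e+01] [ 3.96817155 -0.53064989 -4.78778933] [-0.08815087 -0.55627988 -0.17200928] 9.65 [ 0.60413086 -0.04062219  0.13872733]
open_vessel 0.81 [257.3  91.7] [0.6328 0.0408 0.094 ]
spout 0.8 [381.4 195.2] [ 0.6921 -0.0528  0.112 ]
spout 0.49 [418. 268.] [ 0.7128 -0.1263  0.112 ]
recess 0.69 [257.5 340.3] [ 0.5449 -0.2062  0.046 ]
```

View pics/w2.png

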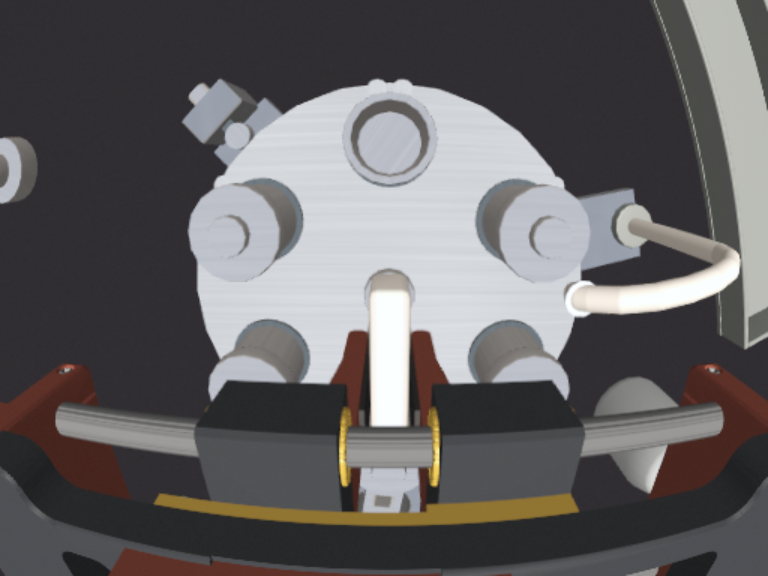

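The carousel follows the gripper. The open vessel is at (390,140), the spout mouth at (578,299), the foot at (632,222) and the lock recess at (383,501).

Run:
```python
from h import *
s=snap("wrist")
A=np.array([.6038,-.0405])
for n,p,z in[("mouth",(578,299),.112),("bendtop",(736,262),.140),("foot",(634,222),.03),("foot",(634,222),.02),("recess",(383,501),.046),("ov",(389,140),.094)]:
    X=at_z(s,np.array(p)/1.5,z,True)[:2]; d=X-A; print(n,X.round(4),np.hypot(*d).round(4),np.degrees(np.arctan2(d[1],d[0])).round(2))
```

```text
mouth [ 0.6944 -0.057 ] 0.0921 -10.29
bendtop [ 0.7714 -0.0568] 0.1684 -5.56
foot [ 0.7766 -0.0558] 0.1735 -5.06
foot [ 0.7821 -0.0589] 0.1792 -5.9
recess [ 0.546  -0.1956] 0.1656 -110.44
ov [0.6338 0.0393] 0.0852 69.4
```

>>> {"op": "jog_arm", "data": {
  "targets": [0,0,0,0,0,0.06,0,0,0,0,0,0.12,0,0,0,0,0,0.12,0,0,0,0,0,0.12,0,0,0,0,0,0.12,0,0,0,0,0,0.12,0,0,0,0,0,0.12,0,0,0,0,0,0.12,0,0,0,0,0,0.12,0,0,0,0,0,0.12,0,0,0,0,0,0.09,0,0,0,0,0,0]
}}

```text
clock: 11.1
tcp_pos: [0.6048, -0.0416, 0.1388]
orientation: [179.9, -0.2, -0.1]
wrist_force: [7.5, -5.1, -8.1]
width: 0.161
grip_force: 30.0
```

```bash
cat > t.py <<'E'
from h import *
o=ctrl.get_obs(); print(o['width'].round(3),np.round(o['orientation'],2),o['wrist_force'].round(1),o['ft_torque'].round(3),o['clock'],o['tcp_pos'].round(4))
E
python3 t.py
python3 - <<'E'
from h import *
s=snap("wrist","w3")
marks(s,dict(open_vessel=.094,spout=.112,recess=.046),True,1)
E
```

```text
open_vessel 0.82 [260.4  91.7] [ 0.6926 -0.0434  0.094 ]
spout 0.95 [277.2  90.7] [ 0.6921 -0.0538  0.112 ]
recess 0.6 [406.1 248.7] [ 0.5458 -0.1961  0.046 ]Traceback (most recent call last):
  File "t.py", line 2, in <module>
    o=ctrl.get_obs(); print(o['width'].round(3),np.round(o['orientation'],2),o['wrist_force'].round(1),o['ft_torque'].round(3),o['clock'],o['tcp_pos'].round(4))
                            ^^^^^^^^^^^^^^^^
AttributeError: 'float' object has no attribute 'round'
```

View pics/w3.png

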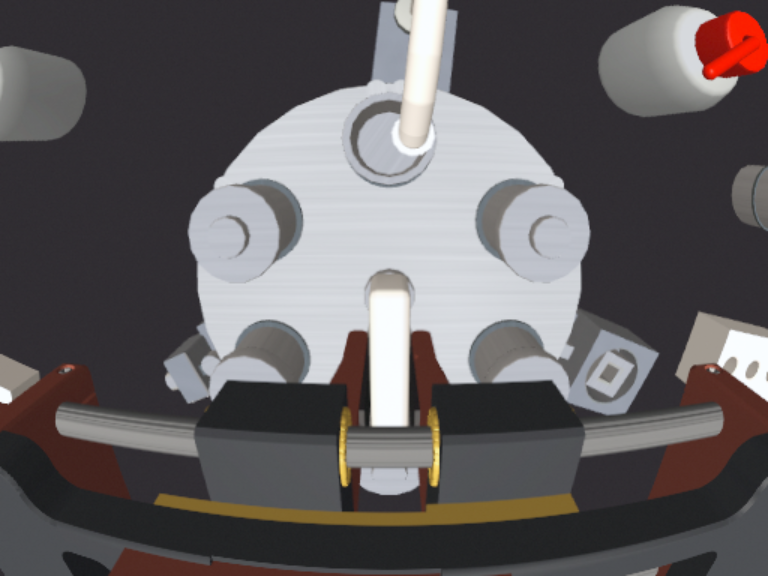

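The spout mouth at (413,137) is slightly clockwise of the open vessel at (389,140), with about 6° left to go. I'll creep while watching the torque.

```bash
sed -i "s/o\['width'\].round(3)/round(o['width'],3)/" t.py; python3 t.py
```

```text
0.155 [ 1.7993e+02 -1.9000e-01  4.0000e-02] [ 7.8 -5.  -9.2] [-0.559 -1.135  0.031] 11.3 [ 0.6049 -0.0416  0.1388]
```

>>> {"op": "jog_arm", "data": {
  "targets": [0,0,0,0,0,0.02,0,0,0,0,0,0.02,0,0,0,0,0,0,0,0,0,0,0,0]
}}

```text
clock: 11.7
tcp_pos: [0.6049, -0.0417, 0.1388]
orientation: [179.9, -0.2, -2.3]
wrist_force: [7.3, -5.0, -8.3]
width: 0.158
grip_force: 30.0
```

```bash
python3 t.py
```

```text
0.158 [179.94  -0.19  -2.26] [ 7.3 -5.  -8.3] [-0.611 -1.045 -0.152] 11.7 [ 0.6049 -0.0417  0.1388]
```

>>> {"op": "jog_arm", "data": {
  "targets": [0,0,0,0,0,0.02,0,0,0,0,0,0,0,0,0,0,0,0]
}}

```text
clock: 12.0
tcp_pos: [0.6048, -0.0417, 0.1388]
orientation: [179.9, -0.2, -3.4]
wrist_force: [7.2, -5.3, -8.5]
width: 0.154
grip_force: 30.0
```

```bash
python3 t.py
```

```text
0.154 [179.94  -0.18  -3.41] [ 7.2 -5.3 -8.5] [-0.647 -1.043 -0.164] 12.0 [ 0.6048 -0.0417  0.1388]
```

>>> {"op": "jog_arm", "data": {
  "targets": [0,0,0,0,0,0.02,0,0,0,0,0,0,0,0,0,0,0,0]
}}

```text
clock: 12.3
tcp_pos: [0.6048, -0.0417, 0.1387]
orientation: [179.9, -0.2, -4.6]
wrist_force: [8.0, -5.7, -7.3]
width: 0.154
grip_force: 30.0
```

```bash
python3 t.py
```

```text
0.154 [179.95  -0.18  -4.57] [ 8.  -5.7 -7.3] [-0.681 -0.985 -0.215] 12.3 [ 0.6048 -0.0417  0.1387]
```

>>> {"op": "jog_arm", "data": {
  "targets": [0,0,0,0,0,0.02,0,0,0,0,0,0,0,0,0,0,0,0]
}}

```text
clock: 12.6
tcp_pos: [0.6048, -0.0417, 0.1388]
orientation: [180.0, -0.2, -5.7]
wrist_force: [8.4, -5.3, -8.5]
width: 0.158
grip_force: 30.0
```

```bash
python3 t.py
```

```text
0.158 [179.95  -0.19  -5.72] [ 8.4 -5.3 -8.5] [-0.66  -0.998 -0.248] 12.6 [ 0.6048 -0.0417  0.1388]
```

>>> {"op": "jog_arm", "data": {
  "targets": [0,0,0,0,0,0.02,0,0,0,0,0,0,0,0,0,0,0,0]
}}

```text
clock: 12.9
tcp_pos: [0.6048, -0.0417, 0.1387]
orientation: [179.9, -0.2, -6.8]
wrist_force: [8.8, -5.1, -9.4]
width: 0.152
grip_force: 30.0
```

```bash
python3 t.py
python3 - <<'E'
from h import *
s=snap("wrist","w4")
marks(s,dict(open_vessel=.094,spout=.112,recess=.046),True,1)
E
```

```text
0.152 [179.94  -0.19  -6.79] [ 8.8 -5.1 -9.4] [-0.634 -1.107  0.249] 12.9 [ 0.6048 -0.0417  0.1387]
open_vessel 0.85 [257.4  92.7] [ 0.6914 -0.0515  0.094 ]
spout 0.66 [259.2  88.9] [ 0.6926 -0.0528  0.112 ]
recess 0.93 [416.4 234.7] [ 0.5426 -0.1995  0.046 ]
```

>>> {"op": "jog_arm", "data": {
  "targets": [0,0,0,0,0,0.02,0,0,0,0,0,0,0,0,0,0,0,0]
}}

```text
clock: 13.4
tcp_pos: [0.6048, -0.0418, 0.1388]
orientation: [179.9, -0.2, -7.9]
wrist_force: [7.3, -5.9, -8.3]
width: 0.157
grip_force: 30.0
```

```bash
python3 t.py
```

```text
0.157 [179.93  -0.2   -7.92] [ 7.3 -5.9 -8.3] [-0.72  -1.064  0.353] 13.4 [ 0.6048 -0.0418  0.1388]
```

>>> {"op": "jog_arm", "data": {
  "targets": [0,0,0,0,0,0.02,0,0,0,0,0,0,0,0,0,0,0,0]
}}

```text
clock: 13.7
tcp_pos: [0.6048, -0.0418, 0.1388]
orientation: [180.0, -0.2, -9.1]
wrist_force: [7.9, -6.0, -8.1]
width: 0.156
grip_force: 30.0
```

```bash
python3 t.py
```

```text
0.156 [179.95  -0.19  -9.14] [ 7.9 -6.  -8.1] [-0.766 -1.045 -0.118] 13.7 [ 0.6048 -0.0418  0.1388]
```

The torque sign flipped near yaw -6.3° and fell away past -8.6°, so the detent centre is at about -6.3°. I'll go back there and release.

>>> {"op": "jog_arm", "data": {
  "targets": [0,0,0,0,0,-0.02,0,0,0,0,0,-0.02,0,0,0,0,0,-0.008,0,0,0,0,0,0,0,0,0,0,0,0]
}}

```text
clock: 14.2
tcp_pos: [0.6048, -0.0417, 0.1388]
orientation: [179.9, -0.2, -6.4]
wrist_force: [7.4, -4.8, -7.7]
width: 0.157
grip_force: 30.0
```

```bash
python3 t.py
```

```text
0.157 [179.94  -0.19  -6.37] [ 7.4 -4.8 -7.7] [-0.706 -1.028  0.025] 14.2 [ 0.6048 -0.0417  0.1388]
```

>>> {"op": "jog_arm", "data": {
  "targets": [0,0,0,0,0,0,0,0,0,0,0,0,0,0,0,0,0,0,0,0,0,0,0,0,0,0,0,0,0,0,0,0,0,0,0,0],
  "hand": 0.6
}}

```text
clock: 14.8
tcp_pos: [0.6033, -0.0407, 0.1389]
orientation: [-180.0, -0.0, -6.4]
wrist_force: [0.9, 0.0, -0.6]
width: 0.6
grip_force: 0.0
```

>>> {"op": "jog_arm", "data": {
  "targets": [0,0,-10,0,0,0,0,0,-20,0,0,0,0,0,-20,0,0,0,0,0,-30,0,0,0,0,0,-40,0,0,0,0,0,-20,0,0,0,0,0,0,0,0,0,0,0,0,0,0,0],
  "hand": 1
}}

```text
clock: 15.6
tcp_pos: [0.6031, -0.0408, 0.2791]
orientation: [-180.0, -0.0, -6.4]
wrist_force: [0.8, 0.3, -0.4]
width: 1.0
grip_force: 0.0
```

```bash
python3 t.py
python3 - <<'E'
from h import *
s=snap("wrist","w5")
marks(s,dict(handle=.148,open_vessel=.094,spout=.112,recess=.046),True,1)
s=snap("top","t2")
marks(s,dict(handle=.148,open_vessel=.094,spout=.112,recess=.046,key_grip=.115,key_rack=.0),False,1)
for r in ctrl.masks_of("key",s)[:1]: print(r["p"],r["centre"])
cv2.imwrite("pics/t2.png",np.hstack([cv2.resize(s["image"][180:230,130:190,::-1],None,fx=8,fy=8,interpolation=2),np.zeros((400,1,3),np.uint8)]))
E
```

```text
1.0 [-1.80e+02 -3.00e-02 -6.43e+00] [ 0.8  0.3 -0.4] [ 0.055  0.017 -0.019] 15.6 [ 0.6031 -0.0408  0.2791]
handle 0.82 [258.  186.2] [ 0.6012 -0.0399  0.148 ]
open_vessel 0.74 [260.2  95. ] [ 0.6946 -0.0528  0.094 ]
spout 0.89 [261.8  92.4] [ 0.6964 -0.0547  0.112 ]
recess 0.74 [374.2 193.6] [ 0.545  -0.2033  0.046 ]
handle 0.89 [286.9 168.4] [ 0.6067 -0.0456  0.148 ]
open_vessel 0.84 [286.7 145.4] [ 0.6943 -0.0503  0.094 ]
key_grip 0.64 [156.4 205.2] [0.4954 0.3568 0.115 ]
key_rack 0.92 [163.5 207.3] [0.5003 0.3655 0.    ]
0.41 [158.5, 206.6]
```

View pics/w5.png

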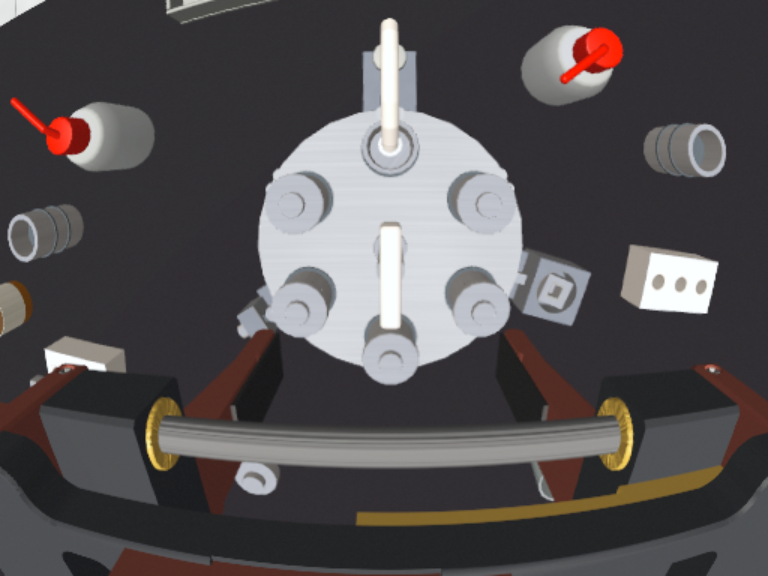

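The open vessel at (390,150) sits directly under the spout at (391,146) and the handle is free. Next is the key on the left.

>>> {"op": "jog_arm", "data": {
  "targets": [-15.1,-38.4,2,0,0,0,-15.1,-38.4,2,0,0,0,-15.1,-38.4,2,0,0,0,-15.1,-38.4,2,0,0,0,-15.1,-38.4,2,0,0,0,-15.1,-38.4,2,0,0,0,-15.1,-38.4,2,0,0,0,-15.1,-38.4,2,0,0,0,-15.1,-38.4,2,0,0,0,-15.1,-38.4,2,0,0,0,0,0,0,0,0,-0.13,0,0,0,0,0,-0.13]
}}

```text
clock: 17.45
tcp_pos: [0.4956, 0.3592, 0.2587]
orientation: [180.0, 0.0, 8.9]
wrist_force: [-0.1, -0.4, -0.3]
width: 1.001
grip_force: 0.0
```

>>> {"op": "jog_arm", "data": {
  "targets": [0,0,0,0,0,-0.13,0,0,0,0,0,-0.13,0,0,0,0,0,-0.13,0,0,0,0,0,-0.13,0,0,0,0,0,-0.13,0,0,0,0,0,-0.13,0,0,0,0,0,-0.13,0,0,0,0,0,-0.13,0,0,0,0,0,-0.13,0,0,0,0,0,-0.13,0,0,0,0,0,-0.13,0,0,0,0,0,-0.13]
}}

```text
clock: 18.65
tcp_pos: [0.4963, 0.3577, 0.2589]
orientation: [180.0, -0.0, 98.2]
wrist_force: [-1.1, -0.3, -0.6]
width: 0.999
grip_force: 0.0
```

>>> {"op": "jog_arm", "data": {
  "targets": [0,0,0,0,0,-0.13,0,0,0,0,0,-0.13,0,0,0,0,0,-0.13,0,0,0,0,0,-0.13,0,0,0,0,0,-0.13,0,0,0,0,0,-0.13,0,0,0,0,0,-0.13,0,0,0,0,0,-0.13,0,0,0,0,0,-0.13,0,0,0,0,0,0,0,0,0,0,0,0]
}}

```text
clock: 19.75
tcp_pos: [0.4963, 0.3577, 0.2589]
orientation: [180.0, 0.0, 164.7]
wrist_force: [0.0, 0.3, 0.3]
width: 1.001
grip_force: 0.0
```

```bash
python3 t.py
python3 - <<'E'
from h import *
s=snap("wrist","w6")
marks(s,dict(key_grip=.115,key_rack=0),True,2)
m=ctrl.masks_of("key_rack",s)
k=ctrl.masks_of("key",s)
for r in m[:1]+k[:1]: print(r["p"],r["centre"],r["region"].sum())
np.savez("k.npz",k=k[0]["region"] if k else 0,m=m[0]["region"] if m else 0)
E
```

```text
1.001 [180.     0.   164.69] [0.  0.3 0.3] [ 0.006 -0.142  0.034] 19.75 [0.4963 0.3577 0.2589]
key_grip 0.64 [256.3 178.9] [0.495  0.3545 0.115 ]
key_rack 0.58 [259.2 156.8] [0.491  0.3589 0.    ]
0.74 [264.5, 162.9] 3164
0.95 [255.8, 180.2] 954
```

View pics/w6.png

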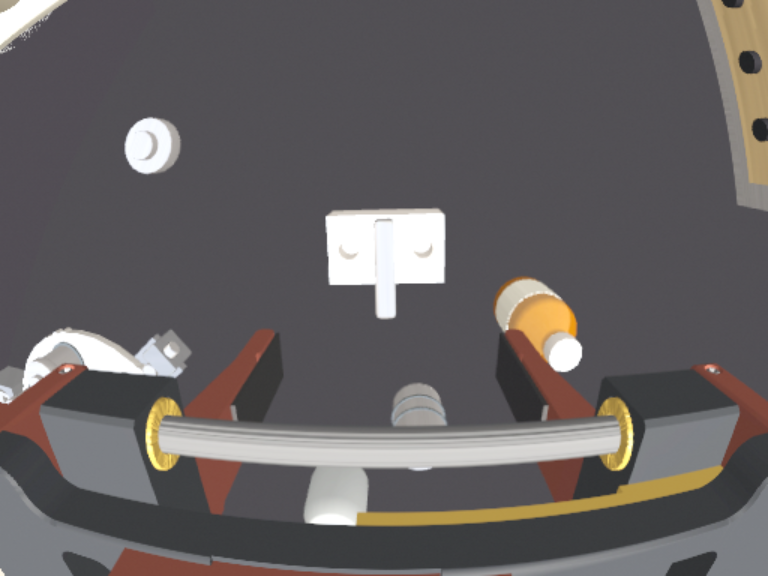

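The key's crossbar runs from (384,220) to (386,317) above the rack, and the amber bottle's cap is at (562,352).

Run:
```python
from h import *
s=snap("wrist")
a=at_z(s,np.array((384.5,220))/1.5,.124,True);b=at_z(s,np.array((386,317))/1.5,.124,True)
c=(a+b)/2; d=b-a; print(a,b,np.hypot(*d[:2]),np.degrees(np.arctan2(d[1],d[0]))%180)
k=np.load("k.npz")["k"].astype(np.uint8)
cs=cv2.findContours(k,0,2)[0]; r=cv2.minAreaRect(max(cs,key=len)); print(r, at_z(s,r[0],.122,True))
print("cap",at_z(s,np.array((562,352))/1.5,.13,True))
togo([c[0],c[1],.0963],np.degrees(np.arctan2(a[1]-b[1],a[0]-b[0])))
togo([c[0],c[1],.0963],np.degrees(np.arctan2(d[1],d[0])))
```

```text
[0.46082655 0.36395531 0.124     ] [0.52724097 0.3468761  0.124     ] 0.0685753220116959 165.57824804776857
((256.0, 178.5), (67.0, 16.0), 90.0) [0.49288799 0.35481748 0.122     ]
cap [0.58810312 0.46750662 0.13      ]
now [0.4963 0.3577 0.2589] [180.    -0.   164.83] shift mm [  1.5  -2.8 162.6] turn [ 0.    -0.    -0.013] clock 20.05
now [0.4963 0.3577 0.2589] [180.    -0.   164.83] shift mm [  1.5  -2.8 162.6] turn [-0.0000e+00 -1.0000e-04  3.1286e+00] clock 20.05
```

>>> {"op": "jog_arm", "data": {
  "targets": [1.5,-2.8,20,0,0,-0.013,0,0,25,0,0,0,0,0,25,0,0,0,0,0,25,0,0,0,0,0,25,0,0,0,0,0,25,0,0,0,0,0,17,0,0,0,0,0,0,0,0,0]
}}

```text
clock: 20.85
tcp_pos: [0.4926, 0.3544, 0.0944]
orientation: [-179.8, -0.2, 165.6]
wrist_force: [-0.7, 0.1, 0.4]
width: 1.0
grip_force: 0.0
```

>>> {"op": "jog_arm", "data": {
  "targets": [0,0,0,0,0,0,0,0,0,0,0,0,0,0,0,0,0,0,0,0,0,0,0,0,0,0,0,0,0,0,0,0,0,0,0,0,0,0,0,0,0,0,0,0,0,0,0,0,0,0,0,0,0,0,0,0,0,0,0,0,0,0,0,0,0,0],
  "hand": 0,
  "grip_force": 55
}}

```text
clock: 21.95
tcp_pos: [0.4941, 0.3554, 0.0968]
orientation: [-180.0, -0.0, 165.6]
wrist_force: [0.4, 0.2, -0.4]
width: 0.154
grip_force: 55.0
```

```bash
python3 t.py
```

```text
0.154 [-180.     -0.    165.63] [ 0.4  0.2 -0.4] [-0.007 -0.119  0.039] 21.95 [0.4941 0.3554 0.0968]
```

>>> {"op": "jog_arm", "data": {
  "targets": [0,0,-10,0,0,0,0,0,-20,0,0,0,0,0,-25,0,0,0,0,0,-30,0,0,0,0,0,-30,0,0,0,0,0,-30,0,0,0,0,0,-25,0,0,0,0,0,0,0,0,0]
}}

```text
clock: 22.75
tcp_pos: [0.4957, 0.3565, 0.2713]
orientation: [179.7, 0.3, 165.6]
wrist_force: [0.6, 0.1, -1.0]
width: 0.154
grip_force: 55.0
```

>>> {"op": "jog_arm", "data": {
  "targets": [-6.7,-18.7,0,0,0,0,-13.4,-37.3,0,0,0,0,-13.4,-37.3,0,0,0,0,-13.4,-37.3,0,0,0,0,-13.4,-37.3,0,0,0,0,-13.4,-37.3,0,0,0,0,-13.4,-37.3,0,0,0,0,-13.4,-37.3,0,0,0,0,-13.4,-37.3,0,0,0,0,-13.4,-37.3,0,0,0,0,-13.4,-37.3,0,0,0,0,-13.4,-37.3,0,0,0,0]
}}

```text
clock: 23.95
tcp_pos: [0.5349, -0.1006, 0.265]
orientation: [-180.0, -0.2, 165.6]
wrist_force: [0.2, -0.5, -1.0]
width: 0.158
grip_force: 55.0
```

>>> {"op": "jog_arm", "data": {
  "targets": [-13.4,-37.3,0,0,0,0,-13.4,-37.3,0,0,0,0,-6.2,-18.7,0,0,0,0,0,0,0,0,0,0,0,0,0,0,0,0]
}}

```text
clock: 24.45
tcp_pos: [0.5441, -0.1971, 0.2653]
orientation: [180.0, -0.2, 165.5]
wrist_force: [0.8, -0.5, -1.9]
width: 0.155
grip_force: 55.0
```

```bash
python3 t.py
python3 - <<'E'
from h import *
s=snap("wrist","w7")
np.savez("w7.npz",**s)
marks(s,dict(recess=.046,spout=.112,open_vessel=.094),True,2)
s=snap("top"); marks(s,dict(key_grip=.28,recess=.046),False,1)
E
```

```text
0.155 [179.97  -0.18 165.55] [ 0.8 -0.5 -1.9] [ 0.038 -0.147  0.006] 24.45 [ 0.5441 -0.1971  0.2653]
recess 0.62 [258.4 168.9] [ 0.5472 -0.1992  0.046 ]
recess 0.61 [388.2 251.7] [ 0.7202 -0.0374  0.046 ]
spout 0.8 [397.  258.7] [ 0.6922 -0.0501  0.112 ]
spout 0.62 [494.8 214.1] [0.6781 0.1223 0.112 ]
open_vessel 0.77 [388.7 253.2] [ 0.6917 -0.0547  0.094 ]
recess 0.4 [329.5 192.6] [ 0.5474 -0.195   0.046 ]
```

View pics/w7.png

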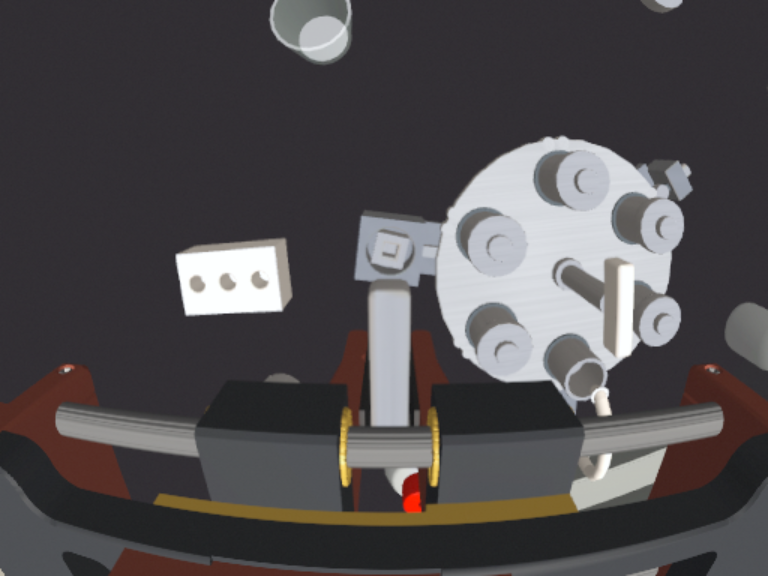

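The recess is at (390,250), just ahead of the crossbar. I'll rectify that patch to the z = 46 mm plane to get its yaw and centre.

```bash
cat >> h.py <<'E'
def ortho(s,c,yaw,half=.032,n=256,z=.046):
    # plane patch: columns along -y' , rows along x' ; x'=(cos yaw, sin yaw)
    u=np.linspace(-half,half,n); a,b=np.cos(np.radians(yaw)),np.sin(np.radians(yaw))
    mx=np.zeros((n,n),np.float32); my=mx.copy()
    for i,v in enumerate(u[::-1]):
        for j,w in enumerate(-u):
            X=[c[0]+v*a-w*b,c[1]+v*b+w*a,z]; mx[i,j],my[i,j]=proj(s,X,True)
    return cv2.remap(s["image"],mx,my,cv2.INTER_CUBIC)
E
python3 - <<'E'
from h import *
s=snap("wrist"); o=ctrl.get_obs()
c=[.546,-.1975]; im=ortho(s,c,o["orientation"][2])
cv2.imwrite("pics/o1.png",cv2.resize(im[:,:,::-1],None,fx=2.2,fy=2.2))
E
```

```text
(no output)
```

View pics/o1.png

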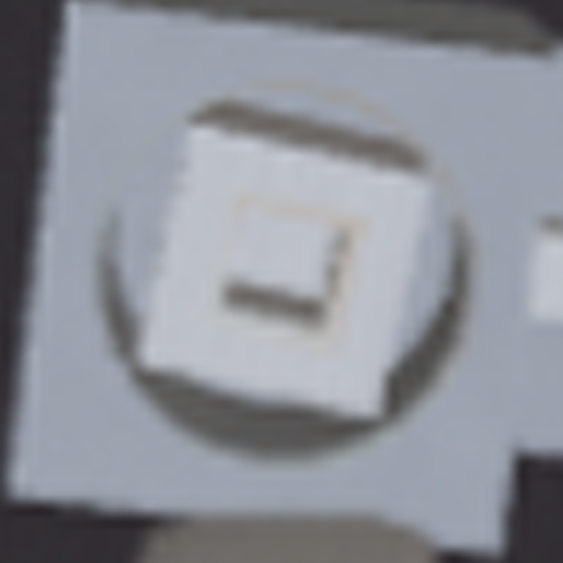

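In the rectified patch, the head corners are (190,122), (432,182), (383,415) and (140,362). That puts the centre at about (0.5449, -0.1967), with the head 12.8° clockwise of the tool.

>>> {"op": "jog_arm", "data": {
  "targets": [-0.7,0.6,0,0,0,0.11,0,0,5,0,0,0.113,0,0,20,0,0,0,0,0,25,0,0,0,0,0,25,0,0,0,0,0,25,0,0,0,0,0,18,0,0,0,0,0,10,0,0,0,0,0,0,0,0,0,0,0,0,0,0,0,0,0,0,0,0,0]
}}

```text
clock: 25.95
tcp_pos: [0.5473, -0.1968, 0.14]
orientation: [180.0, 0.1, 152.9]
wrist_force: [0.3, -0.1, -2.0]
width: 0.158
grip_force: 55.0
```

```bash
python3 t.py
python3 - <<'E'
from h import *
s=snap("side")
f=lambda X:proj(s,X)
c=proj(s,[.545,-.197,.05]); x,y=map(int,c); print(c)
cv2.imwrite("pics/s2.png",cv2.resize(s["image"][y-50:y+30,x-55:x+55,::-1],None,fx=7,fy=7,interpolation=cv2.INTER_CUBIC))
E
```

```text
0.158 [1.7999e+02 1.1000e-01 1.5286e+02] [ 0.3 -0.1 -2. ] [ 0.028 -0.111  0.003] 25.95 [ 0.5473 -0.1968  0.14  ]
[277.91363005 184.82424611]
```

>>> {"op": "jog_arm", "data": {
  "targets": [0,0,3,0,0,0,0,0,3,0,0,0,0,0,3,0,0,0,0,0,3,0,0,0,0,0,0,0,0,0]
}}

```text
clock: 26.5
tcp_pos: [0.5468, -0.1967, 0.1273]
orientation: [180.0, 0.0, 152.9]
wrist_force: [-1.4, 0.6, 6.8]
width: 0.152
grip_force: 55.0
```

```bash
python3 t.py
```

```text
0.152 [1.8000e+02 2.0000e-02 1.5285e+02] [-1.4  0.6  6.8] [ 0.093  0.206 -0.035] 26.5 [ 0.5468 -0.1967  0.1273]
```

Contact came at mouth height with x 2 mm too large. I'll back off, correct and retry.

>>> {"op": "jog_arm", "data": {
  "targets": [0,0,-2,0,0,0,1.9,-1,0,0,0,0,0,0,0,0,0,0,0,0,2,0,0,0,0,0,3,0,0,0,0,0,3,0,0,0,0,0,0,0,0,0]
}}

```text
clock: 27.2
tcp_pos: [0.544, -0.1965, 0.1202]
orientation: [-180.0, -0.1, 152.9]
wrist_force: [0.7, -0.5, -1.0]
width: 0.16
grip_force: 55.0
```

```bash
python3 t.py
```

```text
0.16 [-1.7999e+02 -6.0000e-02  1.5285e+02] [ 0.7 -0.5 -1. ] [ 0.031 -0.162 -0.027] 27.2 [ 0.544  -0.1965  0.1202]
```

>>> {"op": "jog_arm", "data": {
  "targets": [0,0,3,0,0,0,0,0,3,0,0,0,0,0,3,0,0,0,0,0,2,0,0,0,0,0,1,0,0,0,0,0,0,0,0,0,0,0,0,0,0,0]
}}

```text
clock: 27.9
tcp_pos: [0.5445, -0.1966, 0.1089]
orientation: [180.0, 0.0, 152.9]
wrist_force: [0.0, -0.2, -0.9]
width: 0.158
grip_force: 55.0
```

```bash
python3 t.py
```

```text
0.158 [1.8000e+02 1.0000e-02 1.5285e+02] [ 0.  -0.2 -0.9] [ 0.027 -0.191  0.014] 27.9 [ 0.5445 -0.1966  0.1089]
```

>>> {"op": "jog_arm", "data": {
  "targets": [0,0,1,0,0,0,0,0,0.7,0,0,0,0,0,0,0,0,0,0,0,0,0,0,0]
}}

```text
clock: 28.3
tcp_pos: [0.5447, -0.1968, 0.1077]
orientation: [180.0, 0.0, 152.9]
wrist_force: [-0.8, 0.3, 5.9]
width: 0.157
grip_force: 55.0
```

```bash
python3 t.py
```

```text
0.157 [1.8000e+02 5.0000e-02 1.5285e+02] [-0.8  0.3  5.9] [ 0.116  0.154 -0.015] 28.3 [ 0.5447 -0.1968  0.1077]
```

The key is seated at full depth. Now I'll turn it clockwise.

>>> {"op": "jog_arm", "data": {
  "targets": [0,0,-0.4,0,0,0.05,0,0,0,0,0,0.06,0,0,0,0,0,0.06,0,0,0,0,0,0.06,0,0,0,0,0,0.06,0,0,0,0,0,0.06,0,0,0,0,0,0.06,0,0,0,0,0,0.06,0,0,0,0,0,0.03,0,0,0,0,0,0]
}}

```text
clock: 29.3
tcp_pos: [0.5443, -0.1966, 0.1077]
orientation: [-180.0, -0.0, 124.2]
wrist_force: [-1.3, 0.6, 3.6]
width: 0.155
grip_force: 55.0
```

```bash
python3 t.py
```

```text
0.155 [-179.99   -0.    124.2 ] [-1.3  0.6  3.6] [0.08  0.207 0.098] 29.3 [ 0.5443 -0.1966  0.1077]
```

>>> {"op": "jog_arm", "data": {
  "targets": [0,0,0,0,0,0.05,0,0,0,0,0,0.06,0,0,0,0,0,0.06,0,0,0,0,0,0.06,0,0,0,0,0,0.06,0,0,0,0,0,0.06,0,0,0,0,0,0]
}}

```text
clock: 30.0
tcp_pos: [0.5443, -0.1967, 0.1077]
orientation: [-180.0, 0.0, 104.2]
wrist_force: [-2.1, 0.6, 4.3]
width: 0.159
grip_force: 55.0
```

```bash
python3 t.py
```

```text
0.159 [-179.99    0.    104.18] [-2.1  0.6  4.3] [0.04  0.279 0.024] 30.0 [ 0.5443 -0.1967  0.1077]
```

>>> {"op": "jog_arm", "data": {
  "targets": [0,0,0,0,0,0.04,0,0,0,0,0,0.04,0,0,0,0,0,0.04,0,0,0,0,0,0.04,0,0,0,0,0,0]
}}

```text
clock: 30.5
tcp_pos: [0.5443, -0.1967, 0.1078]
orientation: [-180.0, 0.0, 95.1]
wrist_force: [-1.9, 0.4, 5.1]
width: 0.156
grip_force: 55.0
```

```bash
python3 t.py
```

```text
0.156 [-1.7999e+02  1.0000e-02  9.5080e+01] [-1.9  0.4  5.1] [-0.005  0.38   0.078] 30.5 [ 0.5443 -0.1967  0.1078]
```

>>> {"op": "jog_arm", "data": {
  "targets": [0,0,0,0,0,0.04,0,0,0,0,0,0.04,0,0,0,0,0,0,0,0,0,0,0,0]
}}

```text
clock: 30.9
tcp_pos: [0.5443, -0.1967, 0.1077]
orientation: [-180.0, 0.0, 90.6]
wrist_force: [-2.3, 0.3, 6.0]
width: 0.154
grip_force: 55.0
```

```bash
python3 t.py
```

```text
0.154 [-179.99    0.     90.56] [-2.3  0.3  6. ] [0.051 0.429 0.013] 30.9 [ 0.5443 -0.1967  0.1077]
```

>>> {"op": "jog_arm", "data": {
  "targets": [0,0,0,0,0,0.04,0,0,0,0,0,0.04,0,0,0,0,0,0,0,0,0,0,0,0]
}}

```text
clock: 31.3
tcp_pos: [0.5443, -0.1967, 0.1078]
orientation: [-180.0, 0.0, 86.0]
wrist_force: [-2.1, 0.7, 5.1]
width: 0.154
grip_force: 55.0
```

```bash
python3 t.py
```

```text
0.154 [-1.7999e+02  1.0000e-02  8.5980e+01] [-2.1  0.7  5.1] [-0.036  0.458  0.094] 31.3 [ 0.5443 -0.1967  0.1078]
```

>>> {"op": "jog_arm", "data": {
  "targets": [0,0,0,0,0,0.04,0,0,0,0,0,0.04,0,0,0,0,0,0,0,0,0,0,0,0]
}}

```text
clock: 31.7
tcp_pos: [0.5443, -0.1967, 0.1078]
orientation: [-180.0, 0.0, 81.4]
wrist_force: [-2.2, -0.0, 5.6]
width: 0.157
grip_force: 55.0
```

```bash
python3 t.py
```

```text
0.157 [-1.7999e+02  1.0000e-02  8.1400e+01] [-2.2 -0.   5.6] [-0.015  0.47   0.13 ] 31.7 [ 0.5443 -0.1967  0.1078]
```

>>> {"op": "jog_arm", "data": {
  "targets": [0,0,0,0,0,0.04,0,0,0,0,0,0.02,0,0,0,0,0,0,0,0,0,0,0,0]
}}

```text
clock: 32.1
tcp_pos: [0.5443, -0.1967, 0.1078]
orientation: [-180.0, 0.0, 78.0]
wrist_force: [-1.9, 0.0, 5.0]
width: 0.149
grip_force: 55.0
```

```bash
python3 t.py
```

```text
0.149 [-1.7999e+02  1.0000e-02  7.7980e+01] [-1.9  0.   5. ] [0.019 0.435 0.195] 32.1 [ 0.5443 -0.1967  0.1078]
```

>>> {"op": "jog_arm", "data": {
  "targets": [0,0,0,0,0,0.03,0,0,0,0,0,0.02,0,0,0,0,0,0,0,0,0,0,0,0]
}}

```text
clock: 32.5
tcp_pos: [0.5442, -0.1967, 0.1077]
orientation: [-180.0, 0.0, 75.1]
wrist_force: [-2.2, 0.2, 4.4]
width: 0.155
grip_force: 55.0
```

```bash
python3 t.py
```

```text
0.155 [-1.7998e+02  1.0000e-02  7.5120e+01] [-2.2  0.2  4.4] [0.009 0.478 0.244] 32.5 [ 0.5442 -0.1967  0.1077]
```

>>> {"op": "jog_arm", "data": {
  "targets": [0,0,0,0,0,0.03,0,0,0,0,0,0.02,0,0,0,0,0,0,0,0,0,0,0,0]
}}

```text
clock: 32.9
tcp_pos: [0.5442, -0.1967, 0.1077]
orientation: [-180.0, 0.0, 72.3]
wrist_force: [-3.4, -0.3, 5.4]
width: 0.158
grip_force: 55.0
```

```bash
python3 t.py
```

```text
0.158 [-1.7998e+02  2.0000e-02  7.2270e+01] [-3.4 -0.3  5.4] [-0.011  0.499  0.286] 32.9 [ 0.5442 -0.1967  0.1077]
```

>>> {"op": "jog_arm", "data": {
  "targets": [0,0,0,0,0,0.04,0,0,0,0,0,0.04,0,0,0,0,0,0.04,0,0,0,0,0,0,0,0,0,0,0,0]
}}

```text
clock: 33.4
tcp_pos: [0.5442, -0.1967, 0.1077]
orientation: [-180.0, 0.0, 65.4]
wrist_force: [-2.7, -0.3, 6.1]
width: 0.154
grip_force: 55.0
```

```bash
python3 t.py
python3 - <<'E'
from h import *
s=snap("wrist"); cv2.imwrite("pics/w8.png",cv2.resize(s["image"][100:384,60:460,::-1],None,fx=2,fy=2,interpolation=cv2.INTER_CUBIC))
E
```

```text
0.154 [-1.7998e+02  2.0000e-02  6.5390e+01] [-2.7 -0.3  6.1] [-0.038  0.523  0.288] 33.4 [ 0.5442 -0.1967  0.1077]
```

View pics/w8.png

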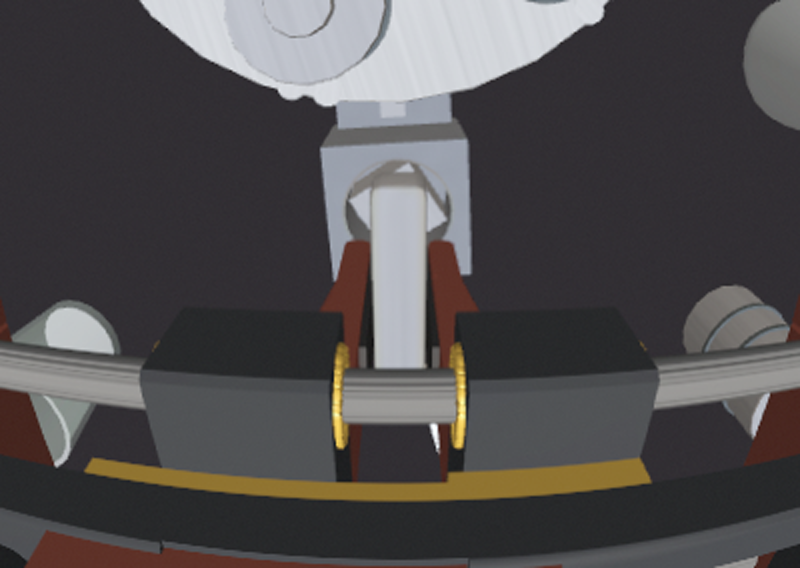

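The bar is still aligned with the gripper, seen end-on at (400,180). The screw head shows corners near (405,163), (448,215) and (352,203) beside it, so I'll work out the head's yaw from those.

Run:
```python
from h import *
s=snap("wrist")
P={n:at_z(s,np.array(p)/2+[60,100],.046,True)[:2] for n,p in dict(top=(405,163),right=(448,215),left=(352,203)).items()}
for n,x in P.items():
    d=x-np.array([.5445,-.1967]); print(n,x.round(4),np.hypot(*d).round(4),np.degrees(np.arctan2(d[1],d[0])).round(1))
for z in(.05,):
  for n,p in dict(bl=(333,275),br=(470,272),tl=(321,150),tr=(468,139)).items():
    print(n,at_z(s,np.array(p)/2+[60,100],z,True)[:2].round(4))
for n,p in dict(bar_far_l=(371,185),bar_far_r=(428,185)).items(): print(n,at_z(s,np.array(p)/2+[60,100],.135,True)[:2].round(4))
im=ortho(s,[.5445,-.1967],65.4,.024,48); g=cv2.cvtColor(im,cv2.COLOR_RGB2GRAY)
for r in g[:34]: print(''.join(" .:-=+*#%@"[min(9,v*10//256)] for v in r))
```

```text
top [ 0.5553 -0.1811] 0.019 55.1
right [ 0.5621 -0.2077] 0.0207 -31.9
left [ 0.5296 -0.1872] 0.0177 147.6
bl [ 0.5098 -0.2106]
br [ 0.5609 -0.2326]
tl [ 0.5288 -0.1622]
tr [ 0.5813 -0.1816]
bar_far_l [ 0.5541 -0.1622]
bar_far_r [ 0.5663 -0.1678]<stdin>:11: RuntimeWarning: overflow encountered in scalar multiply
Traceback (most recent call last):
OverflowError: Python integer 256 out of bounds for uint8
```

>>> {"op": "jog_arm", "data": {
  "targets": [0,0,0,0,0,-0.06,0,0,0,0,0,-0.06,0,0,0,0,0,-0.06,0,0,0,0,0,0,0,0,0,0,0,0]
}}

```text
clock: 34.0
tcp_pos: [0.5442, -0.1967, 0.1077]
orientation: [-180.0, 0.0, 75.7]
wrist_force: [-2.3, -0.1, 6.4]
width: 0.151
grip_force: 55.0
```

```bash
python3 t.py
python3 - <<'E'
from h import *
s=snap("wrist")
im=ortho(s,[.5445,-.1967],75.7,.026,52); g=cv2.cvtColor(im,cv2.COLOR_RGB2GRAY).astype(int)
for r in g[:36]: print(''.join(" .:-=+*#%@"[min(9,v*10//256)]*2 for v in r))
E
```

```text
0.151 [-179.99    0.     75.66] [-2.3 -0.1  6.4] [-0.028  0.472 -0.019] 34.0 [ 0.5442 -0.1967  0.1077]
..==**********************************************************++++++++++============--------------------
..++**************************************************************************++++++++++++==========----
::++******************************************************************************************++++++++++
::******************************************************************************************************
::******************************************************************************************************
--******************************************************************************************************
--****************************************++++++++++++++++++++++++**************************************
==************************************++++++================++++++++++**********************************
==******************************++****++++================++##**====++++********************************
==********************************++++==============
[... 2082 characters left out ...]
########################################**############++::--++********
**********++------------++####****########################################**############**--==**********
**********++------------==**##****########################################**############**--==**********
************==------------==******########################################**########**==----++**********
************++--------------++****########################################**####**++--------++**********
************++--------------==++**########################################++****==--------==************
**************==--------------==**########################################++==------------++************
```

>>> {"op": "jog_arm", "data": {
  "targets": [0,0,-0.5,0,0,0,0,0,0,0,0,0,0,0,0,0,0,0]
}}

```text
clock: 34.35
tcp_pos: [0.5442, -0.1966, 0.1078]
orientation: [-180.0, 0.0, 75.6]
wrist_force: [-0.5, -0.7, -0.4]
width: 0.156
grip_force: 55.0
```

>>> {"op": "jog_arm", "data": {
  "targets": [0,0,0,0,0,0,0,0,0,0,0,0,0,0,0,0,0,0,0,0,0,0,0,0,0,0,0,0,0,0,0,0,0,0,0,0],
  "hand": 0.55
}}

```text
clock: 34.95
tcp_pos: [0.5444, -0.1966, 0.1081]
orientation: [180.0, -0.0, 75.5]
wrist_force: [-0.2, 0.4, -0.5]
width: 0.546
grip_force: 0.0
```

```bash
python3 t.py
python3 - <<'E'
from h import *
s=snap("wrist")
cv2.imwrite("pics/w9.png",s["image"][:,:,::-1])
y=ctrl.get_obs()["orientation"][2]
for z,n in((.046,52),(.135,60)):
  im=ortho(s,[.5445,-.1967],y,.026 if z<.1 else .04,n,z); g=cv2.cvtColor(im,cv2.COLOR_RGB2GRAY).astype(int)
  for r in g[:38]: print(''.join(" .:-=+*#%@"[min(9,v*10//256)]*2 for v in r))
E
```

```text
0.546 [179.99  -0.    75.51] [-0.2  0.4 -0.5] [-0.043 -0.045  0.028] 34.95 [ 0.5444 -0.1966  0.1081]
::++**********************************************************++++++++++============--------------------
::++**************************************************************************++++++++++++==========----
::++**********************************************************************************************++++++
::++****************************************************************************************************
--++****************************************************************************************************
--******************************************************************************************************
==****************************************++++++++++++++++++++++****************************************
==************************************++++++================++++==++++**********************************
==**********************************++++++==============++**##**====++**++******************************
++**********************************++================
[... 6888 characters left out ...]
.........................==##################::....................................::::::::::::
::::::::::::::....................................==##################::....................................::::::::::::
::::::::::::::..........  ........................==##################::....................................::::::::::::
::::::::::::......................................==##################::......................................::::::::::
::::::::::::::::    ....  ........................++##################::................................  ..::::::::::::
::::::::::::----  ..  ............................++##################::..................................::--..::::::::
```

The free key still sits about 31° past the head, so it is wedged from over-turning and dragged the screw back a little. I'll re-grip, free the wedge, and turn clockwise again gently to the stop.

>>> {"op": "jog_arm", "data": {
  "targets": [0,0,0,0,0,0,0,0,0,0,0,0,0,0,0,0,0,0,0,0,0,0,0,0,0,0,0,0,0,0,0,0,0,0,0,0,0,0,0,0,0,0,0,0,0,0,0,0],
  "hand": 0
}}

```text
clock: 35.8
tcp_pos: [0.5442, -0.1966, 0.1081]
orientation: [-180.0, -0.0, 75.5]
wrist_force: [-1.2, 0.7, 1.7]
width: 0.154
grip_force: 55.0
```

>>> {"op": "jog_arm", "data": {
  "targets": [0,0,0,0,0,-0.05,0,0,0,0,0,-0.05,0,0,0,0,0,-0.05,0,0,0,0,0,0]
}}

```text
clock: 36.2
tcp_pos: [0.5442, -0.1966, 0.1081]
orientation: [-180.0, -0.0, 84.1]
wrist_force: [-1.8, 0.4, 0.9]
width: 0.157
grip_force: 55.0
```

```bash
python3 t.py;  cat > head.py <<'E'
from h import *
# fit head square yaw: edge gradients in the annulus seen beside the bar, plane z=.046
s=snap("wrist"); y=ctrl.get_obs()["orientation"][2]
im=ortho(s,[.5445,-.1967],y,.026,52); g=cv2.cvtColor(im,cv2.COLOR_RGB2GRAY).astype(int)
for r in g[6:34]: print(''.join(" .:-=+*#%@"[min(9,v*10//256)] for v in r))
E
python3 head.py
```

```text
0.157 [-1.7998e+02 -1.0000e-02  8.4120e+01] [-1.8  0.4  0.9] [ 0.06   0.199 -0.032] 36.2 [ 0.5442 -0.1966  0.1081]
..:+*****************+++++++++++********************
..-*****************++========+++++*****************
.:=****************+=========+**==+++***************
.:+**************++========+*###+==**+**************
.:+*************+=========*#####*+=+**++************
.=**********+++==========++=++++++==+***************
:=**********+========================***************
:+********++=========================+**************
-********++============++++===+++=====**************
=********+==========++++++++++++++====+*************
+*******+======+===++++++++++++++++====+************
+*******+====+**=++****************+===+************
*******+===+*###=**################*+===+***********
******+==+*####*+###################*++=+***++******
******+-+######*+###################*+*==+**+-+*****
******==#######**####################**+=+**=-+*****
*****+--*######**####################*##==+*=-=*****
*****+--+######**####################+*#*==+-:=*****
*****+:--*#####**####################*##*===-:=*****
*****+:--+#####**####################*###*=-::=*****
*****+---=*####**####################*####+=---+****
*****+----+####**####################*####*=-:-+****
*****+----=*###**####################*#####+-:-*****
*****+-----+###**####################*#####*=:=*****
*****+------*##**####################*######+-=*****
*****+------=*#**####################*######*-=*****
******=------=***####################*####*+--+*****
******+-------+**####################*##*+-:--+*****
```

The head moves rigidly with the wedged key, so I'll turn both clockwise to the stop and release without backing off.

>>> {"op": "jog_arm", "data": {
  "targets": [0,0,0,0,0,0.05,0,0,0,0,0,0.05,0,0,0,0,0,0.05,0,0,0,0,0,0.05,0,0,0,0,0,0.05,0,0,0,0,0,0,0,0,0,0,0,0]
}}

```text
clock: 36.95
tcp_pos: [0.5443, -0.1966, 0.1081]
orientation: [-180.0, 0.0, 69.8]
wrist_force: [-2.0, -0.7, 1.9]
width: 0.158
grip_force: 55.0
```

```bash
python3 t.py; python3 head.py
```

```text
0.158 [-179.98    0.     69.82] [-2.  -0.7  1.9] [0.019 0.348 0.03 ] 36.95 [ 0.5443 -0.1966  0.1081]
********************+++++++++++++*******************
*******************+++========++=++*****************
*******************++=======+*#*==++****************
*****************++=======+*####+==+****************
****************+=========*#*****==+****************
**************++====================+***************
************++=======================+**************
**********+++========================+**************
*********++===========+=++=====++=====+*************
*********+==========++++++++++++++====+*************
********+=====++==+++++++++++++++++==-=+************
********+====+*#=+*****************+====************
*******+===+**##+*##################+===+***++******
******+==+**###*+###################*++==***+=******
******+-+*#####**###################*+*==+**+-+*****
******==#######**####################*#*==+*=-+*****
******-=*######**####################*##+==*=-=*****
******--=######**####################*##*==+--=*****
*****+:-=*#####**####################*###+==--=*****
*****+:--+#####**####################+###*=----+****
*****+:--=*####**####################+####*=---+****
*****=:---+####**####################+####*+---+****
*****+:---=*###**####################+#####*=--+****
*****+:----+*##**####################+######+-=+****
*****+------+##**####################+######*-=*****
*****+------=*#**####################+#####*+-=*****
******=------=***####################*####*+--+*****
******+-------+**####################*##*+----+*****
```

>>> {"op": "jog_arm", "data": {
  "targets": [0,0,0,0,0,0.03,0,0,0,0,0,0.03,0,0,0,0,0,0,0,0,0,0,0,0]
}}

```text
clock: 37.4
tcp_pos: [0.5443, -0.1966, 0.1081]
orientation: [-180.0, 0.0, 66.4]
wrist_force: [-2.6, 0.0, 2.3]
width: 0.154
grip_force: 55.0
```

```bash
python3 t.py; python3 head.py
```

```text
0.154 [-179.99    0.     66.41] [-2.6  0.   2.3] [0.068 0.415 0.247] 37.4 [ 0.5443 -0.1966  0.1081]
********************++++++++++++********************
*******************+++=======+*+=++*****************
***************++**++======++##+-=+*****************
***************+**+=======+*###*+==*****************
*************+**++=======+******+===****************
**************++====================+***************
*************+=======================+**************
**********++=========================+**************
*********++============++=+=====+===-=+*************
*********+=========+++++++++++++++=====*************
********+======+==+++++++++++++++++====+************
*******++====+**=+*****************+=-==************
*******+===+*##*+*##################+===+***++******
******+===+*###**###################*+*==+**+=******
******+-+*#####**###################***===**+-+*****
******==*######**###################**#*==+*+-+*****
******-+#######**###################**##+==+=-=*****
******:-*######**###################**##*+===-=*****
*****+::=*#####**###################**###*==--=*****
*****+:--+#####**###################**####+=---+****
*****+:--=*####**###################**####*=---+****
*****+:---+####**###################**#####+---+****
*****+:---=*###**###################**######+--+****
*****+:----+*##**###################**######*--+****
******------+##**###################**######*-=*****
*****+=------*#**###################**#####*=-=*****
******=------=***###################**###*+---+*****
******=-------++*###################**##*=---=+*****
```

The torque jumped at 66–67°, so the screw is at its stop. I'll release and rise.

>>> {"op": "jog_arm", "data": {
  "targets": [0,0,0,0,0,0,0,0,0,0,0,0,0,0,0,0,0,0,0,0,0,0,0,0,0,0,0,0,0,0,0,0,0,0,0,0],
  "hand": 0.5
}}

```text
clock: 38.05
tcp_pos: [0.5444, -0.1966, 0.1081]
orientation: [180.0, -0.0, 66.3]
wrist_force: [-0.0, 0.1, 0.1]
width: 0.499
grip_force: 0.0
```

>>> {"op": "jog_arm", "data": {
  "targets": [0,0,-5,0,0,0,0,0,-10,0,0,0,0,0,-20,0,0,0,0,0,-30,0,0,0,0,0,-30,0,0,0,0,0,-30,0,0,0,-20,0,-30,0,0,0,-20,0,0,0,0,0,-20,0,0,0,0,0,0,0,0,0,0,0,0,0,0,0,0,0]
}}

```text
clock: 39.15
tcp_pos: [0.5203, -0.2516, 0.2637]
orientation: [180.0, -0.0, 66.3]
wrist_force: [-0.2, 0.7, 0.1]
width: 0.498
grip_force: 0.0
```

```bash
python3 t.py
python3 - <<'E'
from h import *
s=snap("wrist"); y=ctrl.get_obs()["orientation"][2]
marks(s,dict(key_grip=.126,recess=.046,open_vessel=.094,spout=.112,handle=.148),True,1)
for z,h in((.046,.032),(.135,.045)):
  im=ortho(s,[.5445,-.1967],y,h,56,z); g=cv2.cvtColor(im,cv2.COLOR_RGB2GRAY).astype(int)
  for r in g: print(''.join(" .:-=+*#%@"[min(9,v*10//256)] for v in r))
for n in("top","side"):
  s=snap(n); marks(s,dict(key_grip=.126,open_vessel=.094,spout=.112,wash_a=0,pot_a=0,pot_cap=0,beaker=0,amber=0),False,2)
E
```

```text
0.498 [ 1.7997e+02 -2.0000e-02  6.6280e+01] [-0.2  0.7  0.1] [-0.088 -0.08  -0.032] 39.15 [ 0.5203 -0.2516  0.2637]
key_grip 0.9 [259.2 123.5] [ 0.5455 -0.1972  0.126 ]
recess 0.59 [262.5 124. ] [ 0.5476 -0.203   0.046 ]
......:=*************#############*+**********+:........
......:=+************#############************+:........
......:=+************#############************+-:--:....
......:=+**********+*#############*************++++=:...
..::-:-=***********+*#############*****************=:...
..:=++*************+*#############*****************=:...
..-+***************+*#############*****************+:...
..-+***************++#############*****************+:...
..-+***************++#############**+**************+:...
..:=***************++#############**+**************+:...
..:=***************+*#############**+**************+:...
..:=***************++#############*+++*************+:...
..:+*************++=+#############*+=++************+:...
..:=************+==+*##############*++++***********+:...
..:=***********+==+*+##############*+*++++*********+:...
..:=**********+==+*++###
[... 5972 characters left out ...]
r 0.86 [331.8 260.4] [ 0.3246 -0.2065  0.    ]
amber 0.78 [133.9 179.6] [0.5962 0.4725 0.    ]
key_grip 0.66 [280.  165.9] [ 0.5449 -0.2093  0.126 ]
open_vessel 0.57 [227.8 183.2] [ 0.683  -0.0443  0.094 ]
spout 0.64 [224.7 178.1] [ 0.6956 -0.0444  0.112 ]
wash_a 0.82 [170.3 237.1] [0.7526 0.2264 0.    ]
wash_a 0.63 [298.1 258. ] [0.3341 0.1433 0.    ]
pot_a 0.8 [169.3 265.7] [0.6663 0.3505 0.    ]
pot_a 0.57 [263.4 173.4] [ 0.6805 -0.3621  0.    ]
pot_cap 0.65 [295.1 259.7] [0.3395 0.1555 0.    ]
pot_cap 0.48 [168.9 264.2] [0.6716 0.3452 0.    ]
beaker 0.79 [327.3 208.6] [ 0.3392 -0.1914  0.    ]
beaker 0.7 [294.7 261.3] [0.3378 0.1635 0.    ]
amber 0.61 [170.1 301.2] [0.5755 0.4717 0.    ]
```

The screw head's left–right diagonal is now 54.8°, against 54.3° expected at the lock stop. That is about 1.04 rad turned, so the carousel is locked. The key stands at (0.5455, -0.197), the open vessel is under the spout, and the bystanders are where they were, so I'll hand it in.

```bash
python3 -c "
from plant import ctrl; print(ctrl.sign_off())"
```

```text
the job is handed in; nothing more can be done
None
```

The job is handed in: the open vessel is under the spout, the lock screw is turned to its stop (about 1.04 of 1.05 rad by camera), and the key stands in it about 20 mm deep, though over-turning left it wedged about 32° past the screw head.

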